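# Build the next bay of the can wall

## Task

Build this bay of the can wall on the plywood panel: stand the green can midway in the gap between the glued black and white cans, stand the blue can behind it (on the side away from the robot) on the dark round spot, and lay the brown deck board flat along the row, centred on the tops of the black, green and white cans. Then stand the red can on the deck board directly above the black can and the yellow can on it directly above the white can, all upright. Leave the tape roll and the tall spare can where they are.

Things in the scene. Friction and masses are not known exactly. Their poses are not given: they have to be found in the camera images.
- red_can: Red food can standing upright, a solid cylinder 54 mm in diameter and 60 mm high, about 0.16 kg, with a red label (one cream band) and a flat red overcap filling its top. Loose. Origin at the centre of its underside, z up along its axis.
- green_can: Green food can standing upright, a solid cylinder 54 mm in diameter and 60 mm high, about 0.16 kg, with a green label (one cream band) and a flat green overcap filling its top. Loose. Origin at the centre of its underside, z up along its axis.
- blue_can: Blue food can standing upright, a solid cylinder 54 mm in diameter and 60 mm high, about 0.16 kg, with a blue label (one cream band) and a flat blue overcap filling its top. Loose. Origin at the centre of its underside, z up along its axis.
- yellow_can: Yellow food can standing upright, a solid cylinder 54 mm in diameter and 60 mm high, about 0.16 kg, with a yellow label (one cream band) and a flat yellow overcap filling its top. Loose. Origin at the centre of its underside, z up along its axis.
- deck_board: Reddish-brown fibreboard strip lying flat on the table, 210 x 60 x 12 mm, about 0.11 kg, loose. Origin at the centre of its underside; x along its 210 mm length, y across its 60 mm width, z up. It can be gripped across the 60 mm width.
- base_panel: Fixed plywood panel, 8 mm thick. Origin on its underside, below the middle of the gap between the glued cans; x away from the robot (yaw up to 0.3 rad), y along the row to the left. Spans x -60 to 150, y -125 to 125 mm. Flush dark round spot, 70 mm across, centred at x 85, y 0 mm. Wooden batten along the far edge (x 134 to 150 mm), 12 mm above the panel's top.
- black_can: Black food can glued upright on the panel at one end of the gap, 54 mm in diameter, 60 mm high, black label and flat black overcap. Fixed. Origin at the centre of its underside, 8 mm above the table; its top is at 68 mm. It stands 75 mm from the panel's origin along the panel's y axis, to the left or right: black and white may be either way round.
- white_can: White food can glued upright on the panel at one end of the gap, 54 mm in diameter, 60 mm high, white label and flat white overcap. Fixed. Origin at the centre of its underside, 8 mm above the table; its top is at 68 mm. It stands 75 mm from the panel's origin along the panel's y axis, to the left or right: black and white may be either way round.
- tape_roll: Bystander: tan ring of tape lying flat, 90 mm across and 24 mm high, beyond the work. Loose. Origin at the centre of its underside.
- spare_can: Bystander: taller olive can with a cream band and a bare steel top, 66 mm in diameter and 100 mm high, beyond the work. Loose. Origin at the centre of its underside.
Not all that is in view belongs to the job. Of the things that look like the deck_board, take the one that is farthest to the robot's right at the start.

How it is judged:
By the outcome, as a careful person would: the job done as asked, in the order asked, and still so for the second after the job is handed in, with the robot touching nothing.
It also fails if it takes over 106 s, if anything falls off the work surface, if the arm or the gripper's body presses on something with over 40 N, if the wrist force passes 120 N, or if a joint passes its speed limit or range.

## Robot

A 7-joint arm with a two-finger parallel gripper is mounted at the origin on the work surface. World frame = base frame: x ahead of the robot, y to its left, z up, the work surface at z = 0. Lengths are in m, angles in rad, forces in N, time in s.
With the tool pointing down it reaches from about 0.425 to 1.025 m from the base axis. Payload 9.4 kg.
Tool frame: the origin (TCP) lies at the very end of the fingers, on their centre line; the grasp point (between the pads) lies 19 mm behind it; z points along the fingers, x is the direction in which the jaws open and shut, and the axes are right-handed (so a half turn about z gives the same grasp; the last joint's range is limited). The gripper opens to 85 mm and grips with 20 to 120 N. Pads are 22 mm wide; open, the fingers measure 114 mm over their backs; the gripper's body (76 mm by 85 mm) begins 54 mm behind the grasp point. The pads swing forward as they close: fully open they stand 13 mm farther back than shut.
Start: joints at [-1.342, 0.599, -0.003, 1.599, 0.002, 0.943, -0.08], TCP at [0.218, 0.691, 0.231] pointing down, gripper open.
Joint ranges: [-2.57, 2.57], [-0.35, 1.97], [-1.29, 1.29], [0.11, 2.56], [-1.05, 4.19], [0.11, 1.86], [-2.63, 2.63]. Speed limits (rad/s): [2.22, 2.22, 3.01, 3.01, 3.14, 3.14, 3.14].

## Interface

Orientations are given as [roll, pitch, yaw] about the fixed x, y, z axes, in that order (R = Rz(yaw) Ry(pitch) Rx(roll)).
In Python, from workcell import monitor, optics, order gives the robot as it stands. The module is installed in compiled form; this text tells all that it offers.
- The arm moves only by the tool servo_tool, never from a script. Its argument "targets" is one flat list of numbers, 7 for each row, row after row: the shift along the world's x, y, z in units of 25 mm (1.0 is 25 mm), then the turn, a rotation vector about the world's x, y, z in units of 5 degrees (1.0 is 5 degrees), then the closure, from 0 (fully open) to 1 (shut). In form: [tx, ty, tz, rx, ry, rz, hand, tx, ty, tz, rx, ry, rz, hand, ...]. A call has 1 to 20 rows; each row shifts and turns the commanded pose from where the row before left it; what a row does not reach is not made up. A row lasts 1/12 s, in which the tool goes at most 41.7 mm and 7.16 degrees, less where a joint would pass 70% of its speed; a pose out of reach is approached as far as the arm can. A call is refused whole if a number of a shift passes 1 or a number of a turn 1, either way. A call with a gripper value outside its range is refused whole. The fingers move at their own pace and stop on an object; the grip force is fixed at half the most. Time passes only in rows, so rows that do not move let the fingers close. It gives the time, the measured TCP pose, the force and the opening at its end, in the units of the state.
- monitor.get_state(): the state, without advancing time (a new reading comes with each control period).
- optics.camera(name): name is "scene" or "top"; returns the picture (480x640x3 uint8, blue, green, red); there is no depth.
- optics.calibration(name): a dict with "fx", "fy", "cx", "cy" (pixels), "cam_to_world" (4x4, takes a point from camera to world coordinates). Camera axes: x right, y down, z forward; pixel columns grow to the right and rows downward; lengths in m; the calibration is good to about 2 mm. A picture is of the moment at which its call begins. calibration takes no time and is no camera call.
- order.close_job(): hands the job in, once; it reports no verdict.
Trained networks look in the newest picture that a camera, given by its name, has taken for a name from the list of things; names that differ only in an ending like _2 or _b are one class to them, and where a whole thing is asked for, a point or a joint stands for the part that bears it (a point fixed in the world has none). Each returns a list of dicts, best first, with "score" (0 to 1); they miss things now and then, are a little off and sometimes report something else, mostly with a low value. They report only what shows in the picture. A call takes as long as a camera call. They do not tell look-alikes from the thing itself.
- optics.search_frame(camera, name): "xyz" ([x, y, z] in m, in the coordinates of the camera as it stood for that picture, good to about 4 mm: the middle of the surface that is visible of it).
- optics.mark_of(camera, name): "xyz" ([x, y, z] in m, in the coordinates of the camera as it stood for that picture, good to about 4 mm: a listed point, or the origin of a listed thing).
The state is a dict: "time": time; "joints": joint angles; "joint_velocities": joint speeds; "joint_efforts": joint torques, N m; "eef_pos": TCP position; "tcp_rot": TCP orientation; "ft_force": force on the tool from outside, world axes, zero at the start; "torque": the same for the moment, N m; "gripper_width": finger opening in m.
Only numpy, scipy, OpenCV 4.12 (cv2) and the standard library are available. Lean on these libraries where they do the work, as an engineer would, in place of code of your own. Each camera call takes 0.05 s, during which the arm holds its last target. There are 200 camera calls.

## Working session

There is one attempt and no reset: what is moved stays moved. The work goes in short steps, Python scripts to look and compute and a tool call to move; the robot and the scene stay as the last step left them, time stands still between calls to the robot, and variables do not carry over. Pictures are saved under pics/ and viewed, about 12 in all and at most 16, crops included, and the job is handed in when it is done.

Besides the shell and the picture viewer there is one more tool, called after ">>>" as name(argument=value, ...), one argument or row to a line, values as JSON. servo_tool: Moves the arm, as the interface text tells. Its arguments: {"type":"object","properties":{"targets":{"type":"array","items":{"type":"number"}}},"required":["targets"]}

```bash
mkdir -p pics
cat > h.py <<'E'
import numpy as np, cv2
from workcell import monitor, optics, order
def w(cam,p):
    T=np.array(optics.calibration(cam)["cam_to_world"]); return (T@np.r_[p,1])[:3]
def px(cam,P):
    c=optics.calibration(cam);T=np.linalg.inv(np.array(c["cam_to_world"]));q=(T@np.r_[P,1])[:3]
    return np.array([c["fx"]*q[0]/q[2]+c["cx"],c["fy"]*q[1]/q[2]+c["cy"]])
def ray(cam,u,v,z):
    c=optics.calibration(cam);T=np.array(c["cam_to_world"])
    d=T[:3,:3]@np.array([(u-c["cx"])/c["fx"],(v-c["cy"])/c["fy"],1]);o=T[:3,3]
    return o+d*(z-o[2])/d[2]
E
python3 - <<'E'
from h import *
np.set_printoptions(precision=4,suppress=True)
s=monitor.get_state();print({k:np.round(v,3) for k,v in s.items()})
for c in("scene","top"):
    im=optics.camera(c);cv2.imwrite(f"pics/{c}0.png",im)
    print(c,optics.calibration(c))
    for n in "red_can green_can blue_can yellow_can deck_board base_panel black_can white_can".split():
        for r in optics.mark_of(c,n)[:3]:
            p=w(c,r["xyz"]);print(n,round(r["score"],2),p,px(c,p).round())
E
```

```text
{'time': np.float64(0.0), 'joints': array([-1.342,  0.6  , -0.003,  1.6  ,  0.002,  0.943, -0.08 ]), 'joint_velocities': array([-0.002, -0.002,  0.003, -0.001,  0.001, -0.001,  0.001]), 'joint_efforts': array([  0.   , -77.645,   1.565, -25.802,   0.012,   0.009,  -0.   ]), 'eef_pos': array([0.218, 0.691, 0.23 ]), 'tcp_rot': array([3.141, 0.002, 1.265]), 'ft_force': array([ 0.344,  0.429, -0.791]), 'torque': array([ 0.022, -0.023,  0.013]), 'gripper_width': np.float64(0.085)}
scene {'fx': 452.48029663919186, 'fy': 452.48029663919186, 'cx': 316.2950849801217, 'cy': 239.55528516388407, 'cam_to_world': array([[ 0.2059,  0.8275, -0.5224,  1.0442],
       [ 0.9786, -0.1744,  0.1094, -0.1699],
       [-0.0006, -0.5337, -0.8457,  0.9003],
       [ 0.    ,  0.    ,  0.    ,  1.    ]])}
red_can 0.97 [ 0.472  -0.0828  0.008 ] [303. 234.]
green_can 0.93 [ 0.62   -0.2494  0.0015] [240. 306.]
blue_can 0.67 [ 0.6018 -0.0862  0.0002] [312. 285.]
yellow_can 0.96 [ 0.4725 -0.2338  0.0018] [239. 247.]
deck_board 0.85 [ 0.5083 -0.4089  0.0047] [162. 274.]
base_panel 0.85 [0.5142 0.2266 0.0021] [433. 22
[... 327 characters left out ...]
99, -0.142 , -0.9898,  1.0644],
       [ 0.    ,  0.    ,  0.    ,  1.    ]])}
red_can 0.6 [ 0.4721 -0.0757  0.0041] [334. 266.]
red_can 0.28 [0.5067 0.1495 0.0124] [238. 248.]
green_can 0.9 [ 0.6221 -0.2453 -0.0013] [405. 206.]
green_can 0.64 [ 0.6061 -0.0852  0.0027] [339. 210.]
blue_can 0.76 [ 0.6055 -0.0846 -0.0011] [338. 211.]
yellow_can 0.74 [ 0.468  -0.2311  0.001 ] [399. 269.]
deck_board 0.77 [ 0.5077 -0.404  -0.0024] [471. 254.]
deck_board 0.68 [ 0.6218 -0.2472 -0.0038] [405. 206.]
deck_board 0.64 [ 0.2501 -0.2555  0.0035] [410. 364.]
base_panel 0.72 [0.5115 0.23   0.0022] [205. 246.]
black_can 0.94 [0.5164 0.3026 0.0035] [174. 243.]
white_can 0.96 [0.5034 0.1517 0.0113] [237. 250.]
```

View pics/scene0.png

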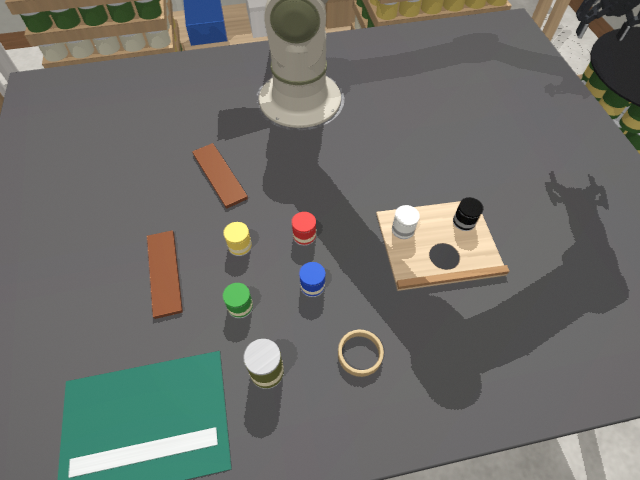

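View pics/top0.png

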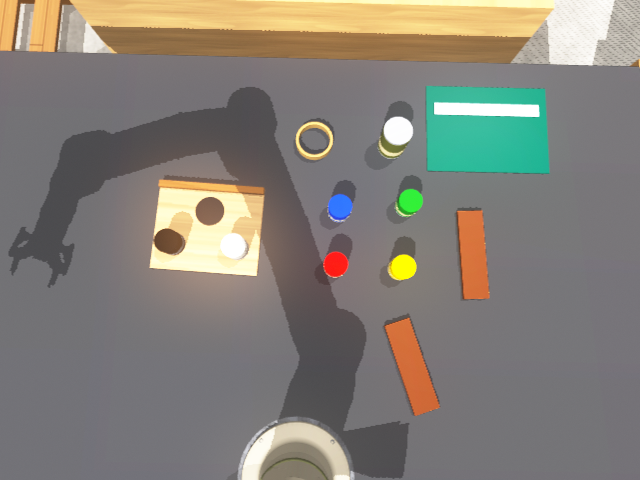

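Candidate deck boards: A at scene (163,274) / top (473,254), y≈-0.41; B at scene (220,175) / top (411,366), y≈-0.25. A is farther right (more negative y), so it's the one. I'll confirm it in a crop while fitting positions.

```bash
cat >> h.py <<'E'
from scipy.optimize import minimize
def hullmask(pts,sh=(480,640),s=4):
    m=np.zeros((sh[0]*s,sh[1]*s),np.uint8);cv2.fillConvexPoly(m,cv2.convexHull((np.array(pts)*s+s/2-.5).round().astype(np.int32)),1);return m
def cyl(cam,x,y,z0,h=.06,r=.027):
    a=np.linspace(0,2*np.pi,40)
    return np.array([px(cam,[x+r*np.cos(t),y+r*np.sin(t),z]) for z in(z0,z0+h) for t in a])
def box(cam,x,y,yaw,z0,L=.21,W=.06,h=.012):
    c,s=np.cos(yaw),np.sin(yaw)
    return np.array([px(cam,[x+c*a*L/2-s*b*W/2,y+s*a*L/2+c*b*W/2,z]) for z in(z0,z0+h) for a in(-1,1) for b in(-1,1)])
def colmask(im,name):
    hsv=cv2.cvtColor(im,cv2.COLOR_BGR2HSV);H,S,V=cv2.split(hsv)
    if name=="white": return ((S<60)&(V>120)).astype(np.uint8)
    if name=="black": return (im.max(2)<38).astype(np.uint8)
    lo,hi={"red":(-4,4),"green":(45,75),"blue":(108,128),"yellow":(24,34),"board":(4,14)}[name]
    h=np.where(H>90,H.astype(int)-180,H.astype(int)) if name=="red" else H.astype(int)
    return ((h>=lo)&(h<=hi)&(S>140)&(V>50)).astype(np.uint8)
def blob(im,name,P,cam,rad=26):
    m=colmask(im,name);u,v=px(cam,P).astype(int);k=np.zeros_like(m);cv2.circle(k,(u,v),rad,1,-1);m=m&k
    n,l,st,_=cv2.connectedComponentsWithStats(m)
    keep=[i for i in range(1,n) if st[i,4]>15]
    ys,xs=np.where(np.isin(l,keep));return np.c_[xs,ys].astype(float)
def fit(name,P,ims,model,p0,rad=26):
    obs={c:hullmask(blob(ims[c],name,P,c,rad)) for c in ims}
    def f(p,cs):
        e=0
        for c in cs:
            m=hullmask(model(c,p));e+=1-(m&obs[c]).sum()/(m|obs[c]).sum()
        return e
    out=[]
    for cs in [[c] for c in ims]+[list(ims)]:
        d=np.eye(len(p0))*.01
        if len(p0)>2: d=d*np.array([1,1,8]+[1]*(len(p0)-3))[:,None]
        r=minimize(f,p0,args=(cs,),method="Nelder-Mead",options=dict(initial_simplex=np.vstack([p0,np.array(p0)+d]),xatol=2e-4,fatol=1e-4,maxiter=150));out.append((cs,r.x.round(4),round(r.fun,3)))
    return out
E
python3 - <<'E'
from h import *
ims={c:cv2.imread(f"pics/{c}0.png") for c in("scene","top")}
for n,x,y in(("red",.472,-.079),("yellow",.47,-.232),("green",.621,-.247),("blue",.604,-.085),("white",.507,.148)):
    z0=.008 if n=="white" else 0
    for o in fit(n,[x,y,z0+.03],ims,lambda c,p:cyl(c,p[0],p[1],z0),[x,y]):print(n,*o)
    # free height of top using both
def f4(c,p): return box(c,p[0],p[1],p[2],0)
for o in fit("board",[.508,-.406,.006],ims,f4,[.508,-.406,0.05],60):print("board",*o)
A=cv2.resize(ims["top"][165:295,140:280],None,fx=4,fy=4,interpolation=2)
B=cv2.resize(ims["top"][200:420,380:500],(240,440));
B=cv2.resize(B,(240,520))
cv2.imwrite("pics/c1.png",np.hstack([A,B]))
E
```

```text
Traceback (most recent call last):
  File "h.py", line 44, in fit
    r=minimize(f,p0,args=(cs,),method="Nelder-Mead",options=dict(initial_simplex=np.vstack([p0,np.array(p0)+d]),xatol=2e-4,fatol=1e-4,maxiter=150));out.append((cs,r.x.round(4),round(r.fun,3)))
  File "h.py", line 38, in f
    m=hullmask(model(c,p));e+=1-(m&obs[c]).sum()/(m|obs[c]).sum()
               ~~~~~^^^^^
  File "h.py", line 17, in cyl
    return np.array([px(cam,[x+r*np.cos(t),y+r*np.sin(t),z]) for z in(z0,z0+h) for t in a])
                     ~~^^^^^^^^^^^^^^^^^^^^^^^^^^^^^^^^^^^^^
  File "h.py", line 6, in px
    c=optics.calibration(cam);T=np.linalg.inv(np.array(c["cam_to_world"]));q=(T@np.r_[P,1])[:3]
ValueError: time passes only in moves, steps and waits
```

View pics/c1.png

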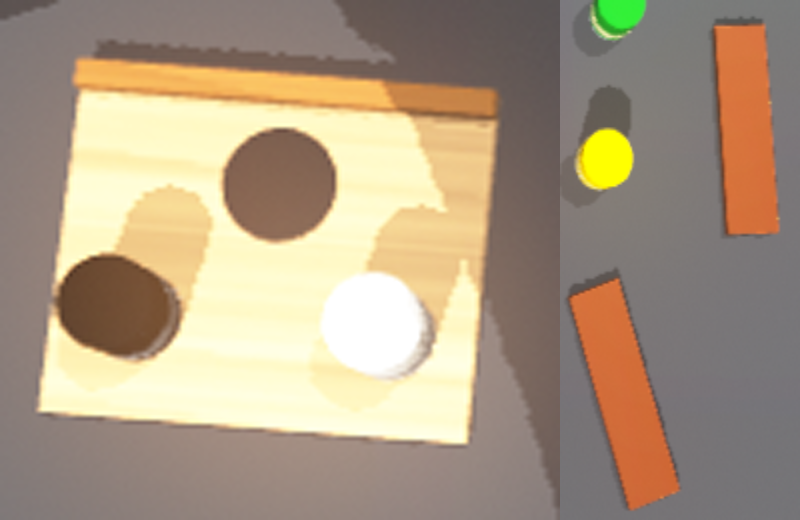

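The right crop shows A (upper, right) and B; A is confirmed. In the left crop, black is on the left, with its cap at top px (168,241), white's cap at (233,245.5) and the spot at (210,211).

Run:
```python
from h import *
np.set_printoptions(precision=4,suppress=True)
g=lambda u,v:(140+u/4-.4,165+v/4-.4)
P={k:ray("top",*g(u,v),z)[:2] for k,u,v,z in(("nl",40,411,.008),("nr",468,443,.008),("spot",280,184,.008),("wh",373,322,.068),("bl",113,304,.068),("fr",497,117,.008),("fl",78,90,.008))}
print(P)
d=P["bl"]-P["wh"];print("row",np.hypot(*d),np.arctan2(-d[0],d[1]),(P["bl"]+P["wh"])/2)
d=P["nl"]-P["nr"];th=np.arctan2(-d[0],d[1]);print("near",np.hypot(*d),th)
for th in(-.05,-.06,-.07):
  X=np.array([np.cos(th),np.sin(th)]);print(th,(P["nl"]+P["nr"])/2+.06*X,P["spot"]-.085*X)
im=cv2.imread("pics/scene0.png")[190:300,365:520]
cv2.imwrite("pics/c2.png",cv2.resize(im,None,fx=5,fy=5,interpolation=2))
```

```text
{'nl': array([0.4577, 0.3554]), 'nr': array([0.4446, 0.1045]), 'spot': array([0.5964, 0.2229]), 'wh': array([0.507 , 0.1522]), 'bl': array([0.5137, 0.2972]), 'fr': array([0.6406, 0.0952]), 'fl': array([0.6511, 0.3472])}
row 0.14519697241878468 -0.04659236624473956 [0.5104 0.2247]
near 0.251301097763132 -0.05209123050731176
-0.05 [0.5111 0.2269] [0.5115 0.2272]
-0.06 [0.511  0.2263] [0.5116 0.228 ]
-0.07 [0.511  0.2257] [0.5116 0.2289]
```

View pics/c2.png

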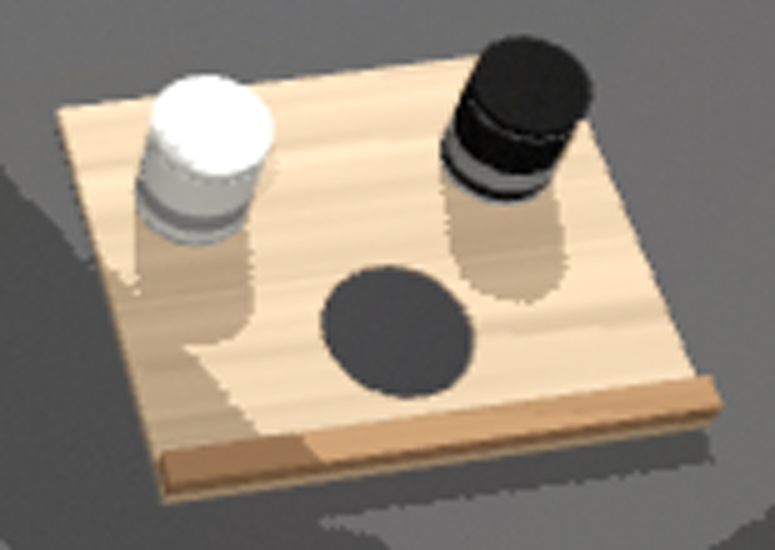

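Run:
```python
from h import *
np.set_printoptions(precision=4,suppress=True)
g=lambda u,v:(365+u/5-.4,190+v/5-.4)
P={k:ray("scene",*g(u,v),z)[:2] for k,u,v,z in(("spot",397,331,.008),("wh",212,124,.068),("bl",529,86,.068))}
print(P)
d=P["bl"]-P["wh"];print(np.hypot(*d),np.arctan2(-d[0],d[1]),(P["bl"]+P["wh"])/2)
def tri(p,q):
    A=[];b=[]
    O=[];D=[]
    for c,(u,v) in(("scene",p),("top",q)):
        a=ray(c,u,v,0);e=ray(c,u,v,.1);d=(e-a)/np.linalg.norm(e-a);M=np.eye(3)-np.outer(d,d);A.append(M);b.append(M@a)
    return np.linalg.solve(sum(A),sum(b))
h=lambda u,v:(140+u/4-.4,165+v/4-.4)
print(tri(g(397,331),h(280,184)),tri(g(212,124),h(373,322)),tri(g(529,86),h(113,304)))
ims={c:cv2.imread(f"pics/{c}0.png") for c in("scene","top")}
for n,P in(("red",[.472,-.078,.05]),("yellow",[.47,-.232,.05]),("green",[.621,-.248,.05]),("blue",[.605,-.086,.05])):
    cs=[]
    for c in ims:
        m=colmask(ims[c],n)*255; b=blob(ims[c],n,P,c).astype(int)
        V=ims[c][b[:,1],b[:,0]].max(1); t=b[V>0.8*np.percentile(V,95)]   # sunlit cap
        cs.append(t.mean(0));
    print(n,tri(*cs))
```

```text
{'spot': array([0.596 , 0.2215]), 'wh': array([0.5067, 0.1517]), 'bl': array([0.5162, 0.2996])}
0.14823509573668756 -0.0641414878733744 [0.5114 0.2256]
[0.5961 0.2222 0.0082] [0.5069 0.1519 0.0683] [0.5145 0.2995 0.0655]
red [ 0.4708 -0.0783  0.0592]
yellow [ 0.4711 -0.2349  0.0157]
green [ 0.6311 -0.252   0.0193]
blue [ 0.603  -0.0859  0.0574]
```

>>> servo_tool(
  targets=[0.6, -1, 0, 0, 0, -0.9, 0, 0.6, -1, 0, 0, 0, -0.9, 0, 0.6, -1, 0, 0, 0, -0.9, 0, 0.6, -1, 0, 0, 0, -0.9, 0, 0.6, -1, 0, 0, 0, -0.9, 0, 0.6, -1, 0, 0, 0, -0.9, 0, 0.6, -1, 0, 0, 0, -0.9, 0, 0.6, -1, 0, 0, 0, -0.9, 0, 0.6, -1, 0, 0, 0, -0.9, 0, 0.6, -1, 0, 0, 0, -0.9, 0],
)

```text
time: 1.73
eef_pos: [0.3689, 0.4402, 0.2315]
tcp_rot: [-3.141, -0.0, 0.476]
ft_force: [-0.4, 0.6, 0.6]
gripper_width: 0.0855
```

>>> servo_tool(
  targets=[0.36, -0.982, 0, 0, 0, -0.217, 0, 0.36, -0.982, 0, 0, 0, -0.217, 0, 0.36, -0.982, 0, 0, 0, -0.217, 0, 0.36, -0.982, 0, 0, 0, -0.217, 0, 0.36, -0.982, 0, 0, 0, -0.217, 0, 0.36, -0.982, 0, 0, 0, -0.217, 0, 0.36, -0.982, 0, 0, 0, -0.217, 0, 0.36, -0.982, 0, 0, 0, -0.217, 0, 0.36, -0.982, 0, 0, 0, -0.217, 0, 0.36, -0.982, 0, 0, 0, -0.217, 0, 0.36, -0.982, 0, 0, 0, -0.217, 0, 0.36, -0.982, 0, 0, 0, -0.217, 0, 0.36, -0.982, 0, 0, 0, -0.217, 0, 0.36, -0.982, 0, 0, 0, -0.217, 0, 0.36, -0.982, 0, 0, 0, -0.217, 0, 0.36, -0.982, 0, 0, 0, -0.217, 0, 0.36, -0.982, 0, 0, 0, -0.217, 0, 0.36, -0.982, 0, 0, 0, -0.217, 0, 0.36, -0.982, 0, 0, 0, -0.217, 0, 0.36, -0.982, 0, 0, 0, -0.217, 0],
)

```text
time: 3.4
eef_pos: [0.5487, -0.0509, 0.2315]
tcp_rot: [-3.142, -0.0, 0.1]
ft_force: [-0.3, 0.5, -0.4]
gripper_width: 0.0854
```

>>> servo_tool(
  targets=[0.36, -0.982, 0, 0, 0, -0.217, 0, 0.36, -0.982, 0, 0, 0, -0.217, 0, 0.36, -0.982, 0, 0, 0, -0.217, 0, 0.36, -0.982, 0, 0, 0, -0.217, 0, 0.36, -0.982, 0, 0, 0, -0.217, 0, 0.36, -0.982, 0, 0, 0, -0.217, 0, 0.36, -0.982, -0.5, 0, 0, -0.217, 0, 0.36, -0.982, -0.5, 0, 0, -0.217, 0, 0, 0, -0.8, 0, 0, 0, 0, 0, 0, -0.8, 0, 0, 0, 0, 0, 0, -0.8, 0, 0, 0, 0, 0, 0, -0.8, 0, 0, 0, 0, 0, 0, 0, 0, 0, 0, 0],
)

```text
time: 4.48
eef_pos: [0.6185, -0.245, 0.1227]
tcp_rot: [-3.14, 0.005, -0.05]
ft_force: [-1.0, 0.5, 1.3]
gripper_width: 0.0854
```

```bash
cat > look.py <<'E'
import sys
from h import *
np.set_printoptions(precision=4,suppress=True)
# look.py out x y z
out=sys.argv[1];P=np.array(list(map(float,sys.argv[2:5])));t=[]
for c,r in(("scene",60),("top",60)):
    im=optics.camera(c);cv2.imwrite(f"pics/{out}_{c}.png",im)
    u,v=px(c,P).round().astype(int);u=np.clip(u,r,639-r);v=np.clip(v,r,479-r);print(c,"crop origin",u-r,v-r,"x",400/2/r)
    t.append(cv2.resize(im[v-r:v+r,u-r:u+r],(400,400),interpolation=2))
cv2.imwrite(f"pics/{out}.png",np.hstack(t))
s=monitor.get_state();print(s["time"],s["eef_pos"],s["tcp_rot"],s["gripper_width"],s["ft_force"])
E
python3 look.py g1 .62 -.247 .06
```

```text
scene crop origin 177 234 x 3.3333333333333335
top crop origin 351 141 x 3.3333333333333335
4.5833 [ 0.6201 -0.246   0.1261] [-3.1414  0.0011 -0.0506] 0.08543310249913004 [ 0.6689 -0.6839  1.5387]
```

View pics/g1.png

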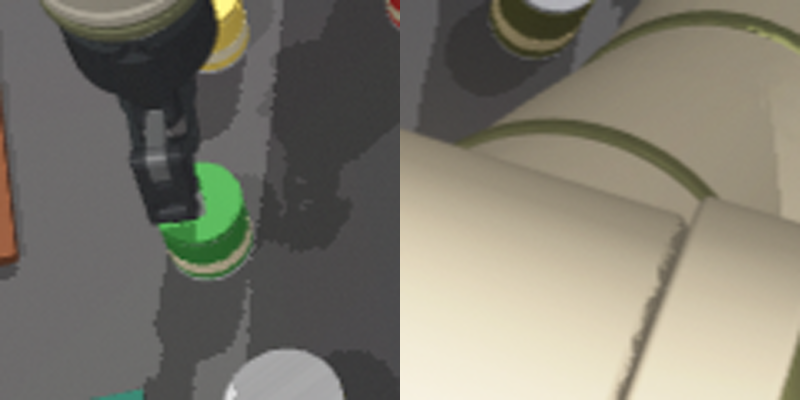

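Run:
```python
from h import *
for P in([.669,-.249,.126],[.669,-.249,.139],[.621,-.247,.06]): print(((px("scene",P)-[177,234])*10/3).round())
print(ray("scene",177+205*.3,234+197*.3,.06))
```

```text
[188. 227.]
[184. 217.]
[199. 201.]
[ 0.61899443 -0.24334231  0.06      ]
```

>>> servo_tool(
  targets=[0, 0.06, -0.8, 0, 0, 0, 0, 0, 0, -0.9, 0, 0, 0, 0, 0, 0, -0.9, 0, 0, 0, 0, 0, 0, -0.9, 0, 0, 0, 0, 0, 0, -0.6, 0, 0, 0, 0, 0, 0, -0.34, 0, 0, 0, 0, 0, 0, 0, 0, 0, 0, 1, 0, 0, 0, 0, 0, 0, 1, 0, 0, 0, 0, 0, 0, 1, 0, 0, 0, 0, 0, 0, 1, 0, 0, 0, 0, 0, 0, 1, 0, 0, 0, 0, 0, 0, 1],
)

```text
time: 5.58
eef_pos: [0.6213, -0.2451, 0.0171]
tcp_rot: [3.141, -0.003, -0.051]
ft_force: [-0.4, -0.5, 6.7]
gripper_width: 0.0527
```

>>> servo_tool(
  targets=[0, 0, 0.6, 0, 0, 0, 1, 0, 0, 1, 0, 0, 0, 1, 0, 0, 1, 0, 0, 0, 1, -0.219, 0.943, 1, 0, 0, 0, 1, -0.219, 0.943, 1, 0, 0, 0, 1, -0.219, 0.943, 0.4, 0, 0, 0, 1, -0.219, 0.943, 0, 0, 0, 0, 1, -0.219, 0.943, 0, 0, 0, 0, 1, -0.219, 0.943, 0, 0, 0, 0, 1, -0.219, 0.943, 0, 0, 0, 0, 1, -0.219, 0.943, 0, 0, 0, 0, 1, -0.219, 0.943, 0, 0, 0, 0, 1, -0.219, 0.943, 0, 0, 0, 0, 1, -0.219, 0.943, 0, 0, 0, 0, 1, -0.219, 0.943, 0, 0, 0, 0, 1, -0.219, 0.943, 0, 0, 0, 0, 1, -0.219, 0.943, 0, 0, 0, 0, 1, -0.219, 0.943, 0, 0, 0, 0, 1, -0.219, 0.943, 0, 0, 0, 0, 1, -0.219, 0.943, 0, 0, 0, 0, 1],
)

```text
time: 7.25
eef_pos: [0.5268, 0.1575, 0.1416]
tcp_rot: [-3.141, -0.001, -0.051]
ft_force: [1.1, -0.2, -1.9]
gripper_width: 0.053
```

>>> servo_tool(
  targets=[-0.219, 0.943, 0, 0, 0, 0, 1, -0.219, 0.943, 0, 0, 0, 0, 1, -0.219, 0.943, 0, 0, 0, 0, 1, 0, 0, -0.8, 0, 0, 0, 1, 0, 0, 0, 0, 0, 0, 1, 0, 0, 0, 0, 0, 0, 1, 0, 0, 0, 0, 0, 0, 1],
)

```text
time: 7.83
eef_pos: [0.5111, 0.2259, 0.1213]
tcp_rot: [3.141, -0.0, -0.052]
ft_force: [0.4, -1.3, -1.8]
gripper_width: 0.0529
```

```bash
python3 look.py g2 .511 .226 .08
```

```text
scene crop origin 380 147 x 3.3333333333333335
top crop origin 138 182 x 3.3333333333333335
7.9333 [0.5114 0.226  0.1213] [-3.1413 -0.0009 -0.0524] 0.05244074509235643 [-0.1293 -0.0725 -1.1529]
```

View pics/g2.png

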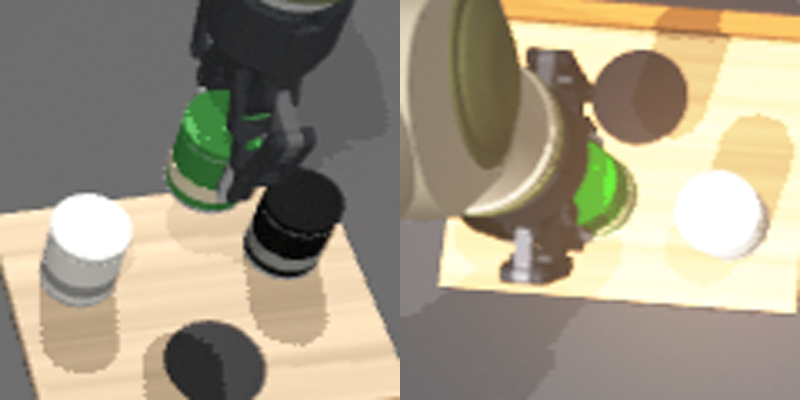

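Run:
```python
from h import *
for y in(.226,):
  a=(cyl("scene",.5112,y,.105)-[380,147])*10/3;print("scene L",a[:,0].min(),"bottom",a[:,1].max(),"top",a[:,1].min(),"R",a[:,0].max())
  a=(cyl("top",.5112,y,.105)-[138,182])*10/3+[400,0];print("top R",a[:,0].max(),"bottom",a[:,1].max(),"top",a[:,1].min())
```

```text
scene L 168.15279246199395 bottom 211.7748169462616 top 87.3013316193186 R 275.81789305823236
top R 633.3384419117644 bottom 235.2340781889592 top 135.56330995974113
```

>>> servo_tool(
  targets=[0, 0, -0.9, 0, 0, 0, 1, 0, 0, -0.9, 0, 0, 0, 1, 0, 0, -0.9, 0, 0, 0, 1, 0, 0, -0.6, 0, 0, 0, 1, 0, 0, -0.35, 0, 0, 0, 1, 0, 0, -0.15, 0, 0, 0, 1, 0, 0, 0, 0, 0, 0, 1, 0, 0, 0, 0, 0, 0, 1],
)

```text
time: 8.6
eef_pos: [0.5115, 0.2266, 0.0261]
tcp_rot: [-3.141, -0.001, -0.052]
ft_force: [-0.7, -0.6, -2.1]
gripper_width: 0.0525
```

>>> servo_tool(
  targets=[0, 0, -0.03, 0, 0, 0, 0.9, 0, 0, 0, 0, 0, 0, 0, 0, 0, 0, 0, 0, 0, 0, 0, 0, 0, 0, 0, 0, 0, 0, 0, 0, 0, 0, 0, 0, 0, 0, 0, 0, 0, 0, 0, 0, 0.6, 0, 0, 0, 0, 0, 0, 1, 0, 0, 0, 0, 0, 0, 1, 0, 0, 0, 0, 0, 0, 1, 0, 0, 0, 0, 0, 0, 1, 0, 0, 0, 0],
)

```text
invalid input
```

>>> servo_tool(
  targets=[0.187, -0.625, 0, 0, 0, 0.9, 0, 0.187, -0.625, 0, 0, 0, 0.9, 0, 0.187, -0.625, 0, 0, 0, 0.9, 0, 0.187, -0.625, 0, 0, 0, 0.9, 0, 0.187, -0.625, 0, 0, 0, 0.9, 0, 0.187, -0.625, 0, 0, 0, 0.9, 0, 0.187, -0.625, 0, 0, 0, 0.9, 0, 0.187, -0.625, 0, 0, 0, 0.9, 0, 0.187, -0.625, 0, 0, 0, 0.9, 0, 0.187, -0.625, 0, 0, 0, 0.9, 0, 0.187, -0.625, 0, 0, 0, 0.9, 0, 0.187, -0.625, 0, 0, 0, 0.9, 0, 0.187, -0.625, 0, 0, 0, 0.9, 0, 0.187, -0.625, 0, 0, 0, 0.9, 0, 0.187, -0.625, 0, 0, 0, 0.9, 0, 0.187, -0.625, 0, 0, 0, 0.9, 0, 0.187, -0.625, 0, 0, 0, 0.9, 0, 0.187, -0.625, 0, 0, 0, 0.9, 0, 0.187, -0.625, 0, 0, 0, 0.9, 0, 0.187, -0.625, 0, 0, 0, 0.9, 0],
)

```text
time: 10.27
eef_pos: [0.6049, -0.0871, 0.0264]
tcp_rot: [3.14, 0.001, 1.523]
ft_force: [0.2, -0.2, 0.3]
gripper_width: 0.0852
```

```bash
python3 look.py g3 .511 .226 .03
```

```text
scene crop origin 375 160 x 3.3333333333333335
top crop origin 144 185 x 3.3333333333333335
10.3667 [ 0.6052 -0.0898  0.0262] [3.1394 0.0026 1.5173] 0.08549346209211896 [ 0.0785 -0.3935 -0.3753]
```

View pics/g3.png

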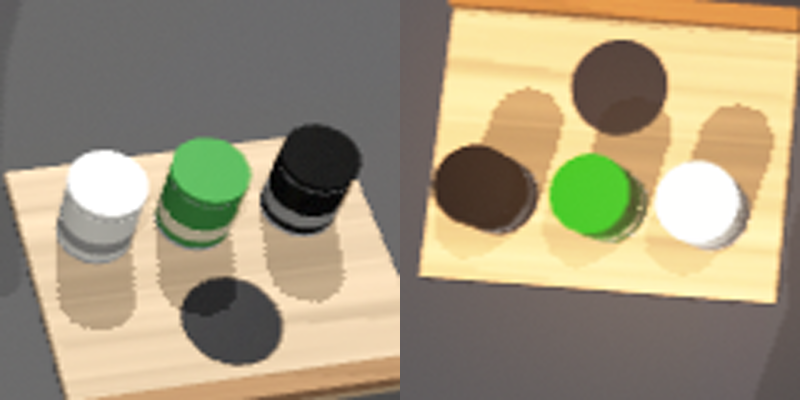

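My first call in that pair was refused (a 7-number row miscounted), so the traverse ran low. Green still stands between the other two. I'll measure exactly what moved before going on, and send one move per turn from here.

```bash
cat > capfit.py <<'E'
from h import *
def caps(cam,im,n,P,z):
    b=blob(im,n,P,cam).astype(int);return b
def tform(name,P,ims,z0,p0):
    return fit(name,P,ims,lambda c,p:cyl(c,p[0],p[1],z0),p0)
E
python3 - <<'E'
from h import *
import cv2
ims={c:cv2.imread(f"pics/g3_{c}.png") for c in("scene","top")}
t0={c:cv2.imread(f"pics/{c}0.png") for c in("scene","top")}
g=lambda u,v:(375+u*.3-.35,160+v*.3-.35)
h=lambda u,v:(144+(u-400)*.3-.35,185+v*.3-.35)
for n,a,b in(("white",(107,184),(699,203)),("green",(211,172),(591,196)),("black",(319,159),(480,184))):
    print(n,ray("scene",*g(*a),.068),ray("top",*h(*b),.068))
# changes elsewhere
d=cv2.absdiff(ims["scene"],t0["scene"]).max(2)
r=[t0["scene"][190:340,190:350],ims["scene"][190:340,190:350]]
cv2.imwrite("pics/c3.png",cv2.resize(np.hstack(r),None,fx=2.5,fy=2.5))
s=monitor.get_state();print(s["eef_pos"],s["tcp_rot"],s["ft_force"],s["joints"])
E
```

```text
white [0.50774394 0.15073654 0.068     ] [0.50599521 0.15103817 0.068     ]
green [0.51276704 0.22294281 0.068     ] [0.5090443  0.22330653 0.068     ]
black [0.51761026 0.29889671 0.068     ] [0.51541884 0.29780087 0.068     ]
[ 0.60523267 -0.08982187  0.02621544] [3.13943541e+00 2.58098466e-03 1.51731249e+00] [ 0.07845701 -0.39352898 -0.37532656] [ 0.16409243  0.74525011 -0.16763085  1.99433581  0.28633402  0.42222301
  1.29554853]
```

View pics/c3.png

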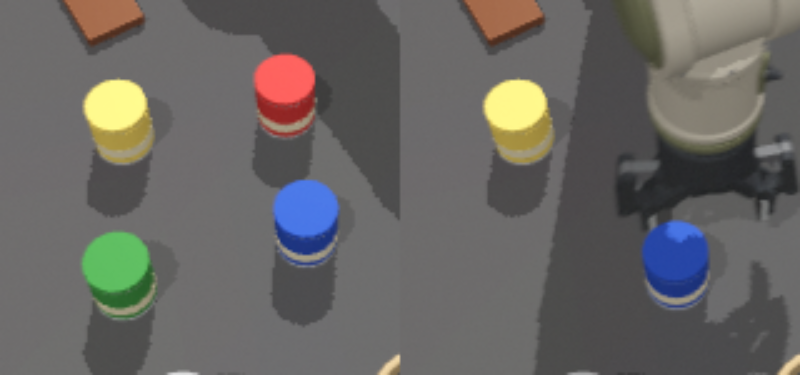

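Green is only ~1.5 mm off midway, which is fine. Blue was pushed but still stands, now near scene (300,296). I'll lift straight up and remeasure.

>>> servo_tool(
  targets=[0, 0, 0.6, 0, 0, 0, 0, 0, 0, 1, 0, 0, 0, 0, 0, 0, 1, 0, 0, 0, 0, 0, 0, 1, 0, 0, 0, 0, 0, 0, 1, 0, 0, 0, 0, -0.5, -0.5, 0.5, 0, 0, 0, 0, -0.5, -0.5, 0, 0, 0, 0, 0, -0.5, -0.5, 0, 0, 0, 0, 0],
)

```text
time: 11.03
eef_pos: [0.567, -0.1224, 0.1547]
tcp_rot: [3.138, 0.0, 1.519]
ft_force: [0.0, 0.3, 0.4]
gripper_width: 0.0853
```

Run:
```python
from h import *
np.set_printoptions(precision=4,suppress=True)
ims={}
for c in("scene","top"):
    im=optics.camera(c);ims[c]=im;cv2.imwrite(f"pics/b0_{c}.png",im)
    for n in("blue_can","red_can","yellow_can"):
        for r in optics.mark_of(c,n)[:1]:
            p=w(c,r["xyz"]);print(c,n,round(r["score"],2),p,px(c,p).round())
s=monitor.get_state();print(s["time"],s["eef_pos"],s["tcp_rot"])
t=[cv2.resize(ims["scene"][200:340,200:360],(457,400)),cv2.resize(ims["top"][160:280,290:390],(333,400))]
cv2.imwrite("pics/c4.png",np.hstack(t))
```

```text
scene blue_can 0.78 [ 0.6327 -0.1203  0.0018] [300. 300.]
scene red_can 0.92 [ 0.4732 -0.082   0.0056] [303. 235.]
scene yellow_can 0.7 [ 0.4706 -0.2329 -0.0024] [239. 247.]
top blue_can 0.59 [ 0.6405 -0.1188  0.001 ] [353. 197.]
top red_can 0.56 [ 0.4776 -0.0794  0.0008] [335. 263.]
11.4333 [ 0.5674 -0.1219  0.1528] [ 3.1411 -0.0004  1.5211]
```

View pics/c4.png

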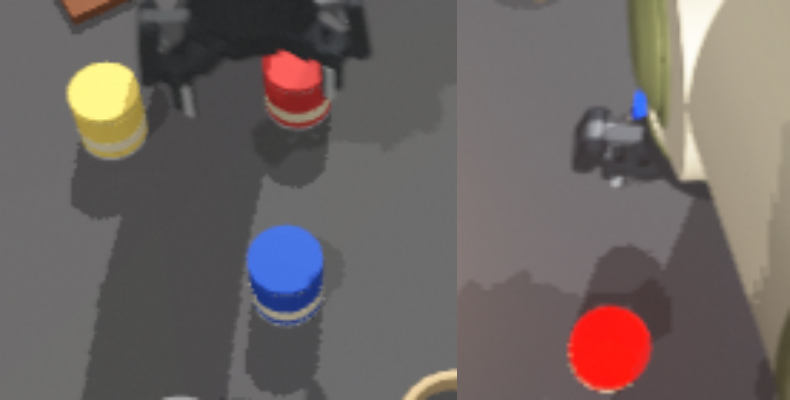

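Run:
```python
from h import *
im=cv2.imread("pics/b0_scene.png");c={"scene":im}
print(ray("scene",299.8,291.0,.06))
print(fit("blue",[.637,-.116,.03],c,lambda c,p:cyl(c,p[0],p[1],0),[.637,-.116])[0])
print(fit("red",[.472,-.079,.03],c,lambda c,p:cyl(c,p[0],p[1],0),[.472,-.079])[0])
for n in("blue","red"):
  b=blob(im,n,[.637,-.116,.03] if n=="blue" else [.472,-.079,.03],"scene");print(b.min(0),b.max(0))
print(cyl("scene",.637,-.116,0).min(0),cyl("scene",.637,-.116,0).max(0))
```

```text
[ 0.64017175 -0.11987385  0.06      ]
(['scene'], array([ 0.629 , -0.1192]), np.float64(0.21))
(['scene'], array([ 0.471 , -0.0798]), np.float64(0.341))
[287. 279.] [312. 308.]
[292. 217.] [313. 243.]
[288.21525588 277.57623699] [314.5839079  313.10045436]
```

>>> servo_tool(
  targets=[0.9, 0.1, 0, 0, 0, 0, 0, 0.95, 0, 0, 0, 0, 0, 0, 0.6, 0, 0, 0, 0, 0, 0, 0.41, 0, -0.5, 0, 0, 0, 0, 0, 0, -0.9, 0, 0, 0, 0, 0, 0, -0.9, 0, 0, 0, 0, 0, 0, -0.9, 0, 0, 0, 0, 0, 0, -0.9, 0, 0, 0, 0, 0, 0, -0.8, 0, 0, 0, 0, 0, 0, -0.57, 0, 0, 0, 0, 0, 0, 0, 0, 0, 0, 0, 0, 0, 0, 0, 0, 0, 1, 0, 0, 0, 0, 0, 0, 1, 0, 0, 0, 0, 0, 0, 1, 0, 0, 0, 0, 0, 0, 1, 0, 0, 0, 0, 0, 0, 1, 0, 0, 0, 0, 0, 0, 1],
)

```text
time: 12.85
eef_pos: [0.6393, -0.1207, 0.0176]
tcp_rot: [3.139, 0.0, 1.52]
ft_force: [-0.6, -0.7, 6.5]
gripper_width: 0.0527
```

>>> servo_tool(
  targets=[0, 0, 0.6, 0, 0, 0, 1, 0, 0, 1, 0, 0, 0, 1, 0, 0, 1, 0, 0, 0, 1, 0, 0, 0.9, 0, 0, 0, 1, -0.11, 0.9, 0.7, 0, 0, 0, 1, -0.11, 0.9, 0, 0, 0, 0, 1, -0.11, 0.9, 0, 0, 0, 0, 1, -0.11, 0.9, 0, 0, 0, 0, 1, -0.11, 0.9, 0, 0, 0, 0, 1, -0.11, 0.9, 0, 0, 0, 0, 1, -0.11, 0.9, 0, 0, 0, 0, 1, -0.11, 0.9, 0, 0, 0, 0, 1, -0.11, 0.9, 0, 0, 0, 0, 1, -0.11, 0.9, 0, 0, 0, 0, 1, -0.11, 0.9, 0, 0, 0, 0, 1, -0.11, 0.9, 0, 0, 0, 0, 1, -0.11, 0.9, 0, 0, 0, 0, 1, -0.11, 0.9, 0, 0, 0, 0, 1, -0.11, 0.9, 0, 0, 0, 0, 1, 0, 0, 0, 0, 0, 0, 1],
)

```text
time: 14.52
eef_pos: [0.5958, 0.2232, 0.1217]
tcp_rot: [3.141, -0.004, 1.526]
ft_force: [-0.5, 1.4, -0.8]
gripper_width: 0.0527
```

```bash
python3 look.py b1 .596 .222 .09
python3 - <<'E'
from h import *
s=monitor.get_state();x,y,z=s["eef_pos"]
for c in("scene","top"):
  a=cyl(c,x,y,z-.0165);u,v=px(c,[.596,.222,.09]).round();a=(a-[u-60,v-60])*10/3;print(c,a.min(0).round(),a.max(0).round())
E
```

```text
scene crop origin 393 176 x 3.3333333333333335
top crop origin 141 143 x 3.3333333333333335
14.6167 [0.5966 0.218  0.1213] [ 3.1414 -0.0003  1.5222] 0.05321532663987838 [ 0.3323 -0.5947 -1.2493]
scene [158.  99.] [274. 227.]
top [133. 129.] [243. 235.]
```

View pics/b1.png

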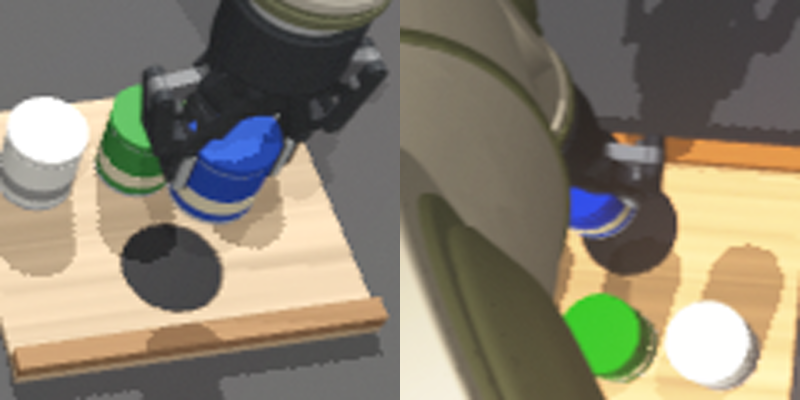

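>>> servo_tool(
  targets=[0, 0.14, -0.7, 0, 0, 0, 1, 0, 0, -0.9, 0, 0, 0, 1, 0, 0, -0.9, 0, 0, 0, 1, 0, 0, -0.7, 0, 0, 0, 1, 0, 0, -0.4, 0, 0, 0, 1, 0, 0, -0.2, 0, 0, 0, 1, 0, 0, 0, 0, 0, 0, 1, 0, 0, 0, 0, 0, 0, 1],
)

```text
time: 15.28
eef_pos: [0.5976, 0.2198, 0.0267]
tcp_rot: [3.141, 0.0, 1.519]
ft_force: [-0.0, -0.7, -2.1]
gripper_width: 0.053
```

>>> servo_tool(
  targets=[0, 0, -0.03, 0, 0, 0, 1, 0, 0, 0, 0, 0, 0, 0, 0, 0, 0, 0, 0, 0, 0, 0, 0, 0, 0, 0, 0, 0, 0, 0, 0, 0, 0, 0, 0, 0, 0, 0, 0, 0, 0, 0, 0, 0, 0.5, 0, 0, 0, 0, 0, 0, 1, 0, 0, 0, 0, 0, 0, 1, 0, 0, 0, 0, 0, 0, 1, 0, 0, 0, 0, 0, 0, 1, 0, 0, 0, 0, 0, 0, 1, 0, 0, 0, 0],
)

```text
time: 16.28
eef_pos: [0.5968, 0.2204, 0.165]
tcp_rot: [3.141, -0.0, 1.52]
ft_force: [-0.9, -0.4, 0.2]
gripper_width: 0.0853
```

>>> servo_tool(
  targets=[-0.1, -0.695, 0, 0, 0, -0.967, 0, -0.1, -0.695, 0, 0, 0, -0.967, 0, -0.1, -0.695, 0, 0, 0, -0.967, 0, -0.1, -0.695, 0, 0, 0, -0.967, 0, -0.1, -0.695, 0, 0, 0, -0.967, 0, -0.1, -0.695, 0, 0, 0, -0.967, 0, -0.1, -0.695, 0, 0, 0, -0.967, 0, -0.1, -0.695, 0, 0, 0, -0.967, 0, -0.1, -0.695, 0, 0, 0, -0.967, 0, -0.1, -0.695, 0, 0, 0, -0.967, 0, -0.1, -0.695, 0, 0, 0, -0.967, 0, -0.1, -0.695, 0, 0, 0, -0.967, 0, -0.1, -0.695, 0, 0, 0, -0.967, 0, -0.1, -0.695, 0, 0, 0, -0.967, 0, -0.1, -0.695, 0, 0, 0, -0.967, 0, -0.1, -0.695, 0, 0, 0, -0.967, 0, -0.1, -0.695, 0, 0, 0, -0.967, 0, -0.1, -0.695, 0, 0, 0, -0.967, 0],
)

```text
time: 17.78
eef_pos: [0.5519, -0.0928, 0.1637]
tcp_rot: [-3.141, -0.001, -0.003]
ft_force: [0.5, 0.4, -0.5]
gripper_width: 0.0852
```

>>> servo_tool(
  targets=[-0.1, -0.695, 0, 0, 0, -0.967, 0, -0.1, -0.695, 0, 0, 0, -0.967, 0, -0.1, -0.695, 0, 0, 0, -0.967, 0, -0.1, -0.695, 0, 0, 0, -0.967, 0, -0.1, -0.695, 0, 0, 0, -0.967, 0, -0.1, -0.695, 0, 0, 0, -0.967, 0, -0.1, -0.695, 0, 0, 0, -0.967, 0, -0.1, -0.695, 0, 0, 0, -0.967, 0, -0.1, -0.695, 0, 0, 0, -0.967, 0, -0.1, -0.695, 0, 0, 0, -0.967, 0, -0.1, -0.695, 0, 0, 0, -0.967, 0, -0.1, -0.695, 0, 0, 0, -0.967, 0, -0.1, -0.695, 0, 0, 0, -0.967, 0, -0.1, -0.695, 0, 0, 0, -0.967, 0, -0.1, -0.695, 0, 0, 0, -0.967, 0, -0.1, -0.695, 0, 0, 0, -0.967, 0, -0.1, -0.695, 0, 0, 0, -0.967, 0, -0.1, -0.695, 0, 0, 0, -0.967, 0],
)

```text
time: 19.28
eef_pos: [0.5072, -0.4054, 0.1637]
tcp_rot: [-3.14, 0.001, -1.521]
ft_force: [0.9, 0.2, 0.0]
gripper_width: 0.0852
```

Run:
```python
from h import *
np.set_printoptions(precision=4,suppress=True)
ims={}
for c in("scene","top"):
    im=optics.camera(c);ims[c]=im;cv2.imwrite(f"pics/d0_{c}.png",im)
s=monitor.get_state();print(s["time"],s["eef_pos"],s["tcp_rot"],s["joints"])
t0={c:cv2.imread(f"pics/{c}0.png") for c in("scene","top")}
for c in t0:
    b=blob(t0[c],"board",[.508,-.406,.006],c,60);r=cv2.minAreaRect(b.astype(np.float32));print(c,r)
    q=[ray(c,*p,.012)[:2] for p in cv2.boxPoints(r)];print(np.array(q), np.mean(q,0))
A=ims["scene"][160:310,370:530];B=ims["scene"][200:350,110:270]
cv2.imwrite("pics/c5.png",cv2.resize(np.hstack([A,B]),(800,375)))
```

```text
19.3833 [ 0.5063 -0.4077  0.1637] [-3.1407 -0.0015 -1.523 ] [ 0.2065  0.6591  0.6122  1.8665 -0.5233  0.7798 -0.4211]
scene ((163.02191162109375, 274.2082214355469), (84.2712631225586, 28.68363380432129), 83.9909896850586)
[[ 0.3969 -0.4455]
 [ 0.4022 -0.3798]
 [ 0.6197 -0.3702]
 [ 0.6142 -0.429 ]] [ 0.5083 -0.4061]
top ((472.5094909667969, 254.46275329589844), (88.95730590820312, 25.857698440551758), 85.8150863647461)
[[ 0.6086 -0.3666]
 [ 0.6147 -0.4287]
 [ 0.4041 -0.4376]
 [ 0.3984 -0.3773]] [ 0.5064 -0.4025]
```

View pics/c5.png

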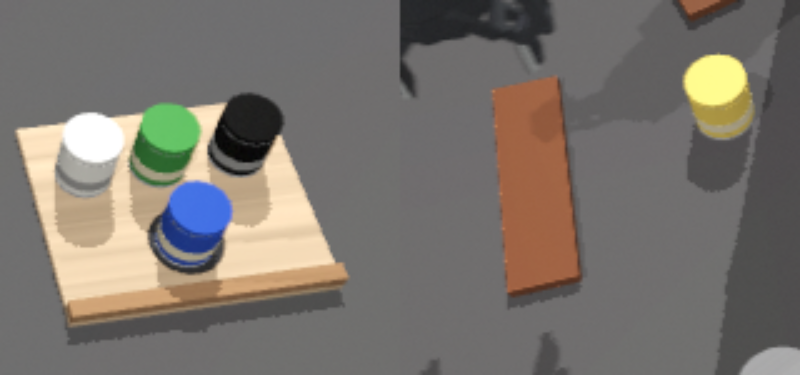

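>>> servo_tool(
  targets=[0, 0, -0.7, 0, 0, 0, 0, 0, 0, -1, 0, 0, 0, 0, 0, 0, -1, 0, 0, 0, 0, 0, 0, -1, 0, 0, 0, 0, 0, 0, -1, 0, 0, 0, 0, 0, 0, -0.8, 0, 0, 0, 0, 0, 0, -0.6, 0, 0, 0, 0, 0, 0, -0.3, 0, 0, 0, 0, 0, 0, -0.1, 0, 0, 0, 0, 0, 0, 0, 0, 0, 0, 0, 0, 0, 0, 0, 0, 0, 0],
)

```text
time: 20.3
eef_pos: [0.5075, -0.4051, 0.0013]
tcp_rot: [-3.141, -0.0, -1.517]
ft_force: [0.4, -0.9, 0.2]
gripper_width: 0.0854
```

>>> servo_tool(
  targets=[0, 0, 0, 0, 0, 0, 1, 0, 0, 0, 0, 0, 0, 1, 0, 0, 0, 0, 0, 0, 1, 0, 0, 0, 0, 0, 0, 1, 0, 0, 0, 0, 0, 0, 1, 0, 0, 0, 0, 0, 0, 1],
)

```text
time: 20.8
eef_pos: [0.5075, -0.4052, 0.0017]
tcp_rot: [-3.14, -0.001, -1.518]
ft_force: [-1.0, 1.6, 9.4]
gripper_width: 0.0579
```

>>> servo_tool(
  targets=[0, 0, 0.3, 0, 0, 0, 1, 0, 0, 0.7, 0, 0, 0, 1, 0, 0, 1, 0, 0, 0, 1, 0, 0, 1, 0, 0, 0, 1, 0, 0, 1, 0, 0, 0, 1, 0, 0, 1, 0, 0, 0, 1, 0, 0, 0.7, 0, 0, 0, 1, 0, 0.5, 0.3, 0, 0, 0.3, 1, 0, 0.7, 0, 0, 0, 0.64, 1, 0, 0.95, 0, 0, 0, 0.64, 1, 0, 0.95, 0, 0, 0, 0.64, 1, 0, 0.95, 0, 0, 0, 0.64, 1, 0, 0.95, 0, 0, 0, 0.64, 1, 0, 0.95, 0, 0, 0, 0.64, 1, 0, 0.95, 0, 0, 0, 0.64, 1, 0, 0.95, 0, 0, 0, 0.64, 1, 0, 0.95, 0, 0, 0, 0.64, 1, 0, 0.95, 0, 0, 0, 0.64, 1],
)

```text
time: 22.3
eef_pos: [0.5061, -0.159, 0.15]
tcp_rot: [3.141, 0.001, -0.928]
ft_force: [0.4, -0.1, -1.7]
gripper_width: 0.0575
```

>>> servo_tool(
  targets=[0.01, 0.96, 0, 0, 0, 0.63, 1, 0.01, 0.96, 0, 0, 0, 0.63, 1, 0.01, 0.96, 0, 0, 0, 0.63, 1, 0.01, 0.96, 0, 0, 0, 0.63, 1, 0.01, 0.96, 0, 0, 0, 0.63, 1, 0.01, 0.96, 0, 0, 0, 0.63, 1, 0.01, 0.96, 0, 0, 0, 0.63, 1, 0.01, 0.96, 0, 0, 0, 0.63, 1, 0.01, 0.96, 0, 0, 0, 0.63, 1, 0.01, 0.96, 0, 0, 0, 0.63, 1, 0.01, 0.96, 0, 0, 0, 0.63, 1, 0.01, 0.96, 0, 0, 0, 0.63, 1, 0.01, 0.96, 0, 0, 0, 0.63, 1, 0.01, 0.96, 0, 0, 0, 0.63, 1, 0.01, 0.96, 0, 0, 0, 0.63, 1, 0.01, 0.6, 0, 0, 0, 0.61, 1, 0, 0.48, 0, 0, 0, 0, 1, 0, 0, 0, 0, 0, 0, 1, 0, 0, 0, 0, 0, 0, 1],
)

```text
time: 23.88
eef_pos: [0.5106, 0.2253, 0.1501]
tcp_rot: [3.141, 0.0, -0.056]
ft_force: [0.1, 0.1, -1.3]
gripper_width: 0.0576
```

```bash
cp h.py h_.py; python3 look.py d1 .511 .226 .13
python3 - <<'E'
from h import *
s=monitor.get_state();x,y,z=s["eef_pos"];yaw=s["tcp_rot"][2]
for c in("scene","top"):
  u,v=px(c,[.511,.226,.13]).round()
  for zz in(z-.0015,):print(c,((box(c,x,y,yaw+np.pi/2,zz)-[u-60,v-60])*10/3).round().tolist())
E
```

```text
scene crop origin 386 133 x 3.3333333333333335
top crop origin 132 178 x 3.3333333333333335
23.9833 [0.5109 0.2241 0.1503] [ 3.1406  0.0002 -0.0575] 0.05780265147278932 [-0.4348 -0.5991 -1.6688]
scene [[53.0, 241.0], [30.0, 166.0], [378.0, 201.0], [345.0, 129.0], [57.0, 229.0], [33.0, 154.0], [385.0, 189.0], [351.0, 117.0]]
top [[371.0, 163.0], [361.0, 259.0], [32.0, 136.0], [19.0, 232.0], [368.0, 160.0], [357.0, 257.0], [25.0, 132.0], [11.0, 229.0]]
```

View pics/d1.png

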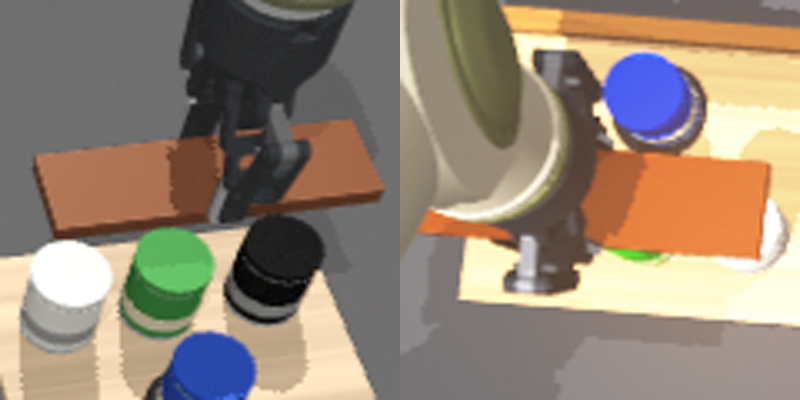

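>>> servo_tool(
  targets=[0, 0, -0.6, 0, 0, 0, 1, 0, 0, -0.8, 0, 0, 0, 1, 0, 0, -0.7, 0, 0, 0, 1, 0, 0, -0.5, 0, 0, 0, 1, 0, 0, -0.3, 0, 0, 0, 1, 0, 0, -0.2, 0, 0, 0, 1, 0, 0, -0.1, 0, 0, 0, 1, 0, 0, 0, 0, 0, 0, 1, 0, 0, 0, 0, 0, 0, 1],
)

```text
time: 24.73
eef_pos: [0.5114, 0.2256, 0.0708]
tcp_rot: [-3.141, -0.001, -0.056]
ft_force: [0.4, 0.4, -0.1]
gripper_width: 0.058
```

>>> servo_tool(
  targets=[0, 0, -0.04, 0, 0, 0, 1, 0, 0, 0, 0, 0, 0, 1, 0, 0, 0, 0, 0, 0, 0.16, 0, 0, 0, 0, 0, 0, 0.16, 0, 0, 0, 0, 0, 0, 0.16, 0, 0, 0, 0, 0, 0, 0.16, 0, 0, 0, 0, 0, 0, 0.16],
)

```text
time: 25.32
eef_pos: [0.511, 0.2258, 0.0693]
tcp_rot: [-3.142, -0.0, -0.055]
ft_force: [-0.1, -0.4, -0.9]
gripper_width: 0.0717
```

>>> servo_tool(
  targets=[0, 0, 0.3, 0, 0, 0, 0.16, 0, 0, 0.7, 0, 0, 0, 0.16, 0, 0, 1, 0, 0, 0, 0.16, 0, 0, 1, 0, 0, 0, 0, 0, 0, 1, 0, 0, 0, 0, -0.12, -0.937, 0, 0, 0, 0, 0, -0.12, -0.937, 0, 0, 0, 0, 0, -0.12, -0.937, 0, 0, 0, 0, 0, -0.12, -0.937, 0, 0, 0, 0, 0, -0.12, -0.937, 0, 0, 0, 0, 0, -0.12, -0.937, 0, 0, 0, 0, 0, -0.12, -0.937, 0, 0, 0, 0, 0, -0.12, -0.937, 0, 0, 0, 0, 0, -0.12, -0.937, 0, 0, 0, 0, 0, -0.12, -0.937, 0, 0, 0, 0, 0, -0.12, -0.937, 0, 0, 0, 0, 0, -0.12, -0.937, 0, 0, 0, 0, 0, -0.12, -0.937, 0, 0, 0, 0, 0],
)

```text
time: 26.82
eef_pos: [0.4717, -0.08, 0.1698]
tcp_rot: [-3.142, -0.0, -0.055]
ft_force: [0.1, 0.6, 0.6]
gripper_width: 0.0857
```

```bash
python3 look.py d2 .511 .226 .05
python3 - <<'E'
from h import *
for c in("scene","top"):
  im=cv2.imread(f"pics/d2_{c}.png")
  b=blob(im,"board",[.511,.226,.08],c,60);r=cv2.minAreaRect(b.astype(np.float32))
  q=np.array([ray(c,*p,.08)[:2] for p in cv2.boxPoints(r)]);print(c,q.round(4).tolist(),q.mean(0))
E
```

```text
scene crop origin 377 155 x 3.3333333333333335
top crop origin 142 184 x 3.3333333333333335
26.9167 [ 0.4713 -0.0825  0.17  ] [ 3.1404 -0.0007 -0.0605] 0.08542720566569129 [0.7711 0.1456 0.2188]
scene [[0.4838, 0.1215], [0.4914, 0.34], [0.5523, 0.3216], [0.5438, 0.1105]] [0.51781627 0.22340107]
top [[0.4864, 0.331], [0.6516, 0.3304], [0.6392, 0.115], [0.4743, 0.1207]] [0.56287512 0.22426192]
```

View pics/d2.png

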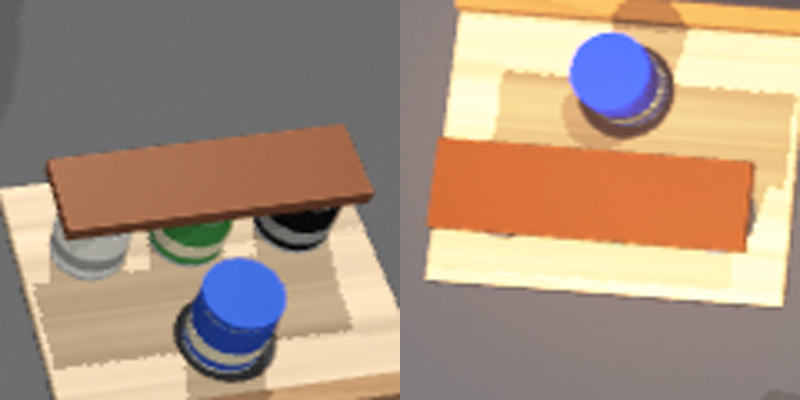

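>>> servo_tool(
  targets=[0, 0, -0.7, 0, 0, 0, 0, 0, 0, -1, 0, 0, 0, 0, 0, 0, -1, 0, 0, 0, 0, 0, 0, -1, 0, 0, 0, 0, 0, 0, -1, 0, 0, 0, 0, 0, 0, -0.9, 0, 0, 0, 0, 0, 0, -0.4, 0, 0, 0, 0, 0, 0, -0.15, 0, 0, 0, 0, 0, 0, 0, 0, 0, 0, 0, 0, 0, 0, 0, 0, 0, 1, 0, 0, 0, 0, 0, 0, 1, 0, 0, 0, 0, 0, 0, 1, 0, 0, 0, 0, 0, 0, 1, 0, 0, 0, 0, 0, 0, 1, 0, 0, 0, 0, 0, 0, 1],
)

```text
time: 28.17
eef_pos: [0.4725, -0.0787, 0.0169]
tcp_rot: [-3.142, -0.002, -0.055]
ft_force: [0.2, 0.1, 9.5]
gripper_width: 0.0528
```

Run:
```python
from h import *
h=lambda u,v:(142+(u-400)*.3-.35,184+v*.3-.35)
g=lambda u,v:(377+u*.3-.35,155+v*.3-.35)
q=np.array([ray("top",*h(*p),.08)[:2] for p in((435,139),(752,163),(746,252),(428,227))]);print(q.round(4).tolist(),q.mean(0))
q=np.array([ray("scene",*g(*p),.08)[:2] for p in((49,160),(346,125),(373,192),(70,229))]);print(q.round(4).tolist(),q.mean(0))
```

```text
[[0.5453, 0.3302], [0.5341, 0.1196], [0.4748, 0.1208], [0.4865, 0.3304]] [0.51021006 0.22525428]
[[0.476, 0.1225], [0.4893, 0.3314], [0.5463, 0.3266], [0.5332, 0.1195]] [0.51120736 0.22501288]
```

>>> servo_tool(
  targets=[0, 0, 0.4, 0, 0, 0, 1, 0, 0, 1, 0, 0, 0, 1, 0, 0, 1, 0, 0, 0, 1, 0, 0, 1, 0, 0, 0, 1, 0.108, 0.7, 1, 0, 0, 0, 1, 0.108, 0.95, 1, 0, 0, 0, 1, 0.108, 0.95, 1, 0, 0, 0, 1, 0.108, 0.95, 0, 0, 0, 0, 1, 0.108, 0.95, 0, 0, 0, 0, 1, 0.108, 0.95, 0, 0, 0, 0, 1, 0.108, 0.95, 0, 0, 0, 0, 1, 0.108, 0.95, 0, 0, 0, 0, 1, 0.108, 0.95, 0, 0, 0, 0, 1, 0.108, 0.95, 0, 0, 0, 0, 1, 0.108, 0.95, 0, 0, 0, 0, 1, 0.108, 0.95, 0, 0, 0, 0, 1, 0.108, 0.95, 0, 0, 0, 0, 1, 0.108, 0.95, 0, 0, 0, 0, 1, 0.108, 0.95, 0, 0, 0, 0, 1, 0.108, 0.95, 0, 0, 0, 0, 1],
)

```text
time: 29.83
eef_pos: [0.5147, 0.296, 0.1767]
tcp_rot: [-3.141, -0.0, -0.055]
ft_force: [0.5, -0.5, -1.6]
gripper_width: 0.053
```

>>> servo_tool(
  targets=[0, 0.2, -0.5, 0, 0, 0, 1, 0, 0, -0.6, 0, 0, 0, 1, 0, 0, -0.5, 0, 0, 0, 1, 0, 0, 0, 0, 0, 0, 1, 0, 0, 0, 0, 0, 0, 1, 0, 0, 0, 0, 0, 0, 1],
)

```text
time: 30.33
eef_pos: [0.5154, 0.2996, 0.1365]
tcp_rot: [-3.141, -0.001, -0.056]
ft_force: [0.4, 0.1, -1.1]
gripper_width: 0.0532
```

```bash
python3 look.py r1 .5155 .30 .12
python3 - <<'E'
from h import *
s=monitor.get_state();x,y,z=s["eef_pos"]
for c in("scene","top"):
  a=cyl(c,x,y,z-.0169);u,v=px(c,[.5155,.30,.12]).round();a=(a-[u-60,v-60])*10/3;print(c,a.min(0).round(),a.max(0).round())
E
```

```text
scene crop origin 417 132 x 3.3333333333333335
top crop origin 99 176 x 3.3333333333333335
30.4333 [0.5156 0.2999 0.1366] [-3.1407 -0.0011 -0.0556] 0.052663032271403 [ 0.6375 -0.8269 -1.9878]
scene [159. 109.] [274. 235.]
top [119. 141.] [242. 243.]
```

View pics/r1.png

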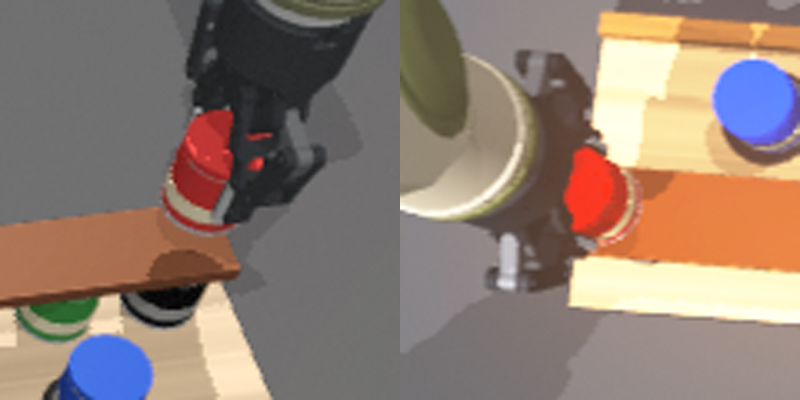

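>>> servo_tool(
  targets=[0, 0, -0.5, 0, 0, 0, 1, 0, 0, -0.5, 0, 0, 0, 1, 0, 0, -0.3, 0, 0, 0, 1, 0, 0, -0.15, 0, 0, 0, 1, 0, 0, -0.1, 0, 0, 0, 1, 0, 0, 0, 0, 0, 0, 1, 0, 0, 0, 0, 0, 0, 1],
)

```text
time: 31.02
eef_pos: [0.5155, 0.3, 0.0973]
tcp_rot: [-3.141, -0.001, -0.055]
ft_force: [0.8, -0.5, -2.1]
gripper_width: 0.0529
```

Just above contact; release (rows kept at 7 numbers each), then rise.

>>> servo_tool(
  targets=[0, 0, -0.02, 0, 0, 0, 1, 0, 0, 0, 0, 0, 0, 0, 0, 0, 0, 0, 0, 0, 0, 0, 0, 0, 0, 0, 0, 0, 0, 0, 0, 0, 0, 0, 0, 0, 0, 0, 0, 0, 0, 0, 0, 0, 0.4, 0, 0, 0, 0, 0, 0, 0.8, 0, 0, 0, 0, 0, 0, 1, 0, 0, 0, 0, 0, 0, 1, 0, 0, 0, 0, 0, 0, 0.8, 0, 0, 0, 0],
)

```text
time: 31.93
eef_pos: [0.5155, 0.2999, 0.1987]
tcp_rot: [-3.141, -0.001, -0.055]
ft_force: [-0.9, 0.4, 0.2]
gripper_width: 0.0853
```

>>> servo_tool(
  targets=[-0.091, -0.95, 0, 0, 0, 0, 0, -0.091, -0.95, 0, 0, 0, 0, 0, -0.091, -0.95, 0, 0, 0, 0, 0, -0.091, -0.95, 0, 0, 0, 0, 0, -0.091, -0.95, 0, 0, 0, 0, 0, -0.091, -0.95, 0, 0, 0, 0, 0, -0.091, -0.95, 0, 0, 0, 0, 0, -0.091, -0.95, 0, 0, 0, 0, 0, -0.091, -0.95, 0, 0, 0, 0, 0, -0.091, -0.95, 0, 0, 0, 0, 0, -0.091, -0.95, 0, 0, 0, 0, 0, -0.091, -0.95, 0, 0, 0, 0, 0, -0.091, -0.95, 0, 0, 0, 0, 0, -0.091, -0.95, 0, 0, 0, 0, 0, -0.091, -0.95, 0, 0, 0, 0, 0, -0.091, -0.95, 0, 0, 0, 0, 0, -0.091, -0.95, 0, 0, 0, 0, 0, -0.091, -0.95, 0, 0, 0, 0, 0, -0.091, -0.95, 0, 0, 0, 0, 0, -0.091, -0.95, 0, 0, 0, 0, 0],
)

```text
time: 33.6
eef_pos: [0.4695, -0.1763, 0.197]
tcp_rot: [3.142, -0.001, -0.055]
ft_force: [0.7, 0.6, 0.0]
gripper_width: 0.0854
```

>>> servo_tool(
  targets=[0, -0.95, 0, 0, 0, 0, 0, 0, -0.95, 0, 0, 0, 0, 0, 0, -0.36, 0, 0, 0, 0, 0, 0, 0, -0.7, 0, 0, 0, 0, 0, 0, -1, 0, 0, 0, 0, 0, 0, -1, 0, 0, 0, 0],
)

```text
time: 34.1
eef_pos: [0.4703, -0.2315, 0.1291]
tcp_rot: [3.141, -0.002, -0.055]
ft_force: [-0.3, 0.9, -0.4]
gripper_width: 0.0855
```

Run:
```python
from h import *
np.set_printoptions(precision=4,suppress=True)
for c in("scene","top"):
    im=optics.camera(c);cv2.imwrite(f"pics/y0_{c}.png",im)
    for n in("yellow_can","red_can"):
        for r in optics.mark_of(c,n)[:1]:
            p=w(c,r["xyz"]);print(c,n,round(r["score"],2),p)
s=monitor.get_state();print(s["time"],s["eef_pos"],s["tcp_rot"])
```

```text
scene yellow_can 0.74 [ 0.4704 -0.2319  0.0015]
scene red_can 0.92 [0.5185 0.3003 0.085 ]
top yellow_can 0.76 [ 0.467  -0.2283  0.0015]
top red_can 0.72 [0.5171 0.303  0.0838]
34.4 [ 0.4704 -0.2317  0.1301] [ 3.1411 -0.0016 -0.055 ]
```

Red stands on the deck above black. Descend on yellow: 0.130→0.015.

>>> servo_tool(
  targets=[0, 0.03, -0.7, 0, 0, 0, 0, 0, 0, -1, 0, 0, 0, 0, 0, 0, -1, 0, 0, 0, 0, 0, 0, -1, 0, 0, 0, 0, 0, 0, -0.6, 0, 0, 0, 0, 0, 0, -0.3, 0, 0, 0, 0, 0, 0, 0, 0, 0, 0, 0, 0, 0, 0, 0, 0, 0, 1, 0, 0, 0, 0, 0, 0, 1, 0, 0, 0, 0, 0, 0, 1, 0, 0, 0, 0, 0, 0, 1, 0, 0, 0, 0, 0, 0, 1, 0, 0, 0, 0, 0, 0, 1],
)

```text
time: 35.48
eef_pos: [0.4703, -0.231, 0.0153]
tcp_rot: [3.141, -0.002, -0.055]
ft_force: [-1.2, 0.6, 8.0]
gripper_width: 0.0526
```

>>> servo_tool(
  targets=[0, 0, 0.4, 0, 0, 0, 1, 0, 0, 1, 0, 0, 0, 1, 0, 0, 1, 0, 0, 0, 1, 0, 0, 1, 0, 0, 0, 1, 0.092, 0.7, 1, 0, 0, 0, 1, 0.092, 0.95, 1, 0, 0, 0, 1, 0.092, 0.95, 1, 0, 0, 0, 1, 0.092, 0.95, 0, 0, 0, 0, 1, 0.092, 0.95, 0, 0, 0, 0, 1, 0.092, 0.95, 0, 0, 0, 0, 1, 0.092, 0.95, 0, 0, 0, 0, 1, 0.092, 0.95, 0, 0, 0, 0, 1, 0.092, 0.95, 0, 0, 0, 0, 1, 0.092, 0.95, 0, 0, 0, 0, 1, 0.092, 0.95, 0, 0, 0, 0, 1, 0.092, 0.95, 0, 0, 0, 0, 1, 0.092, 0.95, 0, 0, 0, 0, 1, 0.092, 0.95, 0, 0, 0, 0, 1, 0.092, 0.95, 0, 0, 0, 0, 1, 0.092, 0.95, 0, 0, 0, 0, 1],
)

```text
time: 37.15
eef_pos: [0.5061, 0.1442, 0.1749]
tcp_rot: [-3.141, -0.0, -0.055]
ft_force: [0.5, 0.4, -1.7]
gripper_width: 0.0529
```

>>> servo_tool(
  targets=[0, 0.34, -0.5, 0, 0, 0, 1, 0, 0, -0.6, 0, 0, 0, 1, 0, 0, -0.5, 0, 0, 0, 1, 0, 0, 0, 0, 0, 0, 1, 0, 0, 0, 0, 0, 0, 1, 0, 0, 0, 0, 0, 0, 1],
)

```text
time: 37.65
eef_pos: [0.5068, 0.1513, 0.1349]
tcp_rot: [-3.141, -0.001, -0.056]
ft_force: [-0.5, -0.4, -2.2]
gripper_width: 0.0529
```

```bash
python3 look.py y1 .5072 .151 .12
python3 - <<'E'
from h import *
s=monitor.get_state();x,y,z=s["eef_pos"]
for c in("scene","top"):
  a=cyl(c,x,y,z-.0153);u,v=px(c,[.5072,.151,.12]).round();a=(a-[u-60,v-60])*10/3;print(c,a.min(0).round(),a.max(0).round())
E
```

```text
scene crop origin 351 141 x 3.3333333333333335
top crop origin 169 182 x 3.3333333333333335
37.75 [0.507  0.1514 0.1349] [-3.1409 -0.0013 -0.0555] 0.052989418876497246 [-0.391   0.54   -2.7605]
scene [158. 106.] [261. 233.]
top [135. 141.] [242. 242.]
```

View pics/y1.png

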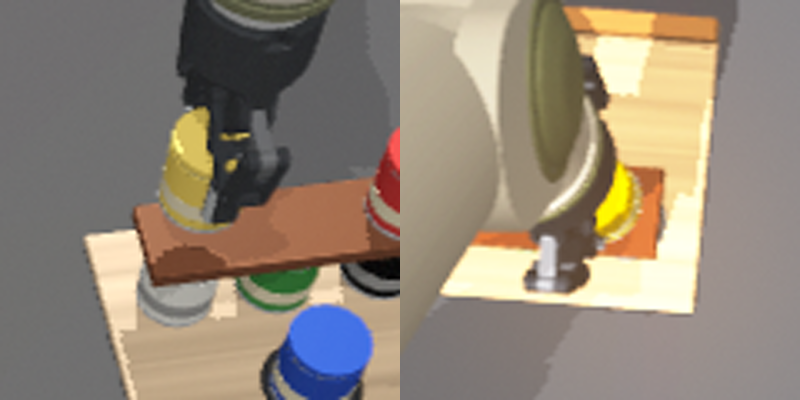

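>>> servo_tool(
  targets=[0, 0, -0.5, 0, 0, 0, 1, 0, 0, -0.5, 0, 0, 0, 1, 0, 0, -0.3, 0, 0, 0, 1, 0, 0, -0.15, 0, 0, 0, 1, 0, 0, -0.1, 0, 0, 0, 1, 0, 0, 0, 0, 0, 0, 1, 0, 0, 0, 0, 0, 0, 1],
)

```text
time: 38.33
eef_pos: [0.5068, 0.1514, 0.0955]
tcp_rot: [-3.141, -0.001, -0.055]
ft_force: [0.5, 0.2, -1.7]
gripper_width: 0.053
```

>>> servo_tool(
  targets=[0, 0, -0.02, 0, 0, 0, 1, 0, 0, 0, 0, 0, 0, 0, 0, 0, 0, 0, 0, 0, 0, 0, 0, 0, 0, 0, 0, 0, 0, 0, 0, 0, 0, 0, 0, 0, 0, 0, 0, 0, 0, 0, 0, 0, 0.4, 0, 0, 0, 0, 0, 0, 0.8, 0, 0, 0, 0, 0, 0, 1, 0, 0, 0, 0, 0, 0, 1, 0, 0, 0, 0, 0, 0, 1, 0, 0, 0, 0],
)

```text
time: 39.25
eef_pos: [0.5063, 0.1511, 0.2012]
tcp_rot: [3.141, 0.0, -0.056]
ft_force: [0.1, 0.7, 0.0]
gripper_width: 0.0853
```

>>> servo_tool(
  targets=[0, -0.7, 0, 0, 0, 0, 0, 0, -0.95, 0, 0, 0, 0, 0, 0, -0.95, 0, 0, 0, 0, 0, 0, -0.95, 0, 0, 0, 0, 0, 0, -0.95, 0, 0, 0, 0, 0, 0, -0.95, 0, 0, 0, 0, 0, 0, -0.95, 0, 0, 0, 0, 0, 0, -0.95, 0, 0, 0, 0, 0, 0, -0.5, 0, 0, 0, 0, 0, 0, 0, 0, 0, 0, 0, 0, 0, 0, 0, 0, 0, 0, 0],
)

```text
time: 40.17
eef_pos: [0.5064, -0.0453, 0.2001]
tcp_rot: [-3.141, -0.0, -0.057]
ft_force: [0.7, 1.2, 0.3]
gripper_width: 0.0858
```

```bash
python3 look.py f .511 .226 .08
python3 - <<'E'
from h import *
np.set_printoptions(precision=4,suppress=True)
for c in("scene","top"):
    for n in("yellow_can","red_can","blue_can","deck_board","black_can","white_can","tape_roll","spare_can"):
        for r in optics.mark_of(c,n)[:1]:
            p=w(c,r["xyz"]);print(c,n,round(r["score"],2),p)
for c in("scene","top"):
  a=cv2.imread(f"pics/{c}0.png");b=cv2.imread(f"pics/f_{c}.png")
  if c=="scene": print("bystander diff",[cv2.absdiff(a[y0:y1,x0:x1],b[y0:y1,x0:x1]).mean() for x0,x1,y0,y1 in((330,390,325,380),(240,290,335,390))])
E
```

```text
scene crop origin 380 147 x 3.3333333333333335
top crop origin 138 182 x 3.3333333333333335
40.2667 [ 0.5065 -0.0439  0.1998] [-3.1411 -0.     -0.0543] 0.08528530999442235 [-0.1494  0.4176 -1.003 ]
scene yellow_can 0.89 [0.5109 0.1501 0.0771]
scene red_can 0.88 [0.5168 0.2951 0.0825]
scene blue_can 0.57 [0.5159 0.3023 0.0072]
scene deck_board 0.77 [0.5114 0.2224 0.0719]
scene black_can 0.67 [0.5104 0.3058 0.0096]
scene white_can 0.52 [0.5102 0.1479 0.0027]
scene tape_roll 0.9 [ 0.7769 -0.0271  0.0006]
scene spare_can 0.88 [ 0.7711 -0.2149 -0.0021]
top yellow_can 0.93 [0.5021 0.154  0.0816]
top red_can 0.96 [0.5196 0.3037 0.0803]
top blue_can 0.88 [0.5975 0.2216 0.008 ]
top deck_board 0.93 [ 0.2472 -0.2568  0.0023]
top black_can 0.4 [0.5039 0.1508 0.0094]
top white_can 0.41 [0.5041 0.1498 0.0114]
top tape_roll 0.59 [ 0.7757 -0.0228  0.0019]
top spare_can 0.9 [ 0.7717 -0.2133  0.0006]
bystander diff [np.float64(1.3781818181818182), np.float64(7.6306666666666665)]
```

View pics/f.png

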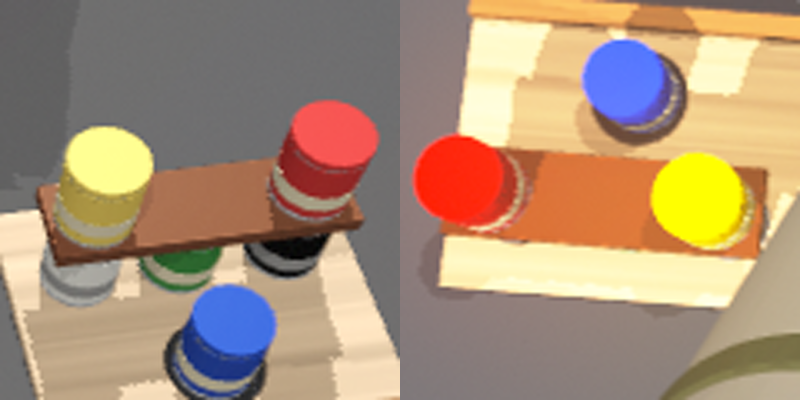

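The last picture shows all placed and upright. I'll check the spare can's position against the start picture, then hand in.

Run:
```python
from h import *
a=cv2.imread("pics/scene0.png",0);b=cv2.imread("pics/f_scene.png",0)
for x0,y0,x1,y1 in((243,340,287,386),(335,328,387,378)):
    r=cv2.matchTemplate(b[y0-10:y1+10,x0-10:x1+10],a[y0:y1,x0:x1],cv2.TM_CCOEFF_NORMED);print(cv2.minMaxLoc(r)[1:4:2])
order.close_job()
```

```text
(0.9882229566574097, (10, 10))
(0.999767541885376, (10, 10))
the job is handed in; nothing more can be done
```

The bay is built and handed in at about 40 s of the 106 s allowed, but one move went wrong along the way and knocked the blue can.

I placed the pieces in this order:
1. The green can midway between the glued cans.
2. The blue can on the dark spot.
3. The deck board, the right-hand of the two, centred on the row.
4. The red can above black.
5. The yellow can above white.

**What went wrong:** After the green can was set down, a release call was refused because I had miscounted its numbers. The next traverse then ran at can height. It pushed the blue can about 45 mm and left it standing, and may have brushed others. I measured everything again, and green was still about 1.5 mm from midway. The force readings I saw stayed under 10 N, but I have none from during that traverse.

**Last checks:**
- **Cans:** The final picture shows all of them upright and the gripper clear.
- **Deck board:** I measured its centre at (0.511, 0.225) m, within 1 mm of the middle of the row.
- **Red and yellow:** I released them within about 1 mm of their targets. The networks agree to about 5 mm.
- **Bystanders:** The tape roll and spare can show no shift from the start picture.
- **Disagreements:** The networks mislabelled some hidden or look-alike things in the final pictures. In the scene view, blue was reported at black's place. In the top view, the other board was reported as the deck, and black at white's place. I set these aside because the pictures contradict them.

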